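# Drag a parts tray out of its bay with a hook

### The arm

A 6-joint arm with a two-finger parallel gripper is mounted at the origin on a cart in front of the work surface, level with it; the furniture and walls round the work are solid. World frame = base frame: x ahead of the robot, y to its left, z up, the work surface at z = 0. Lengths are in m, angles in degrees, forces in N, time in s.
With the tool pointing down it reaches from about 0.3 to 0.775 m from the base axis. Payload 14.6 kg.
Tool frame: the origin (TCP) lies at the very end of the fingers, on their centre line; the grasp point (between the pads) lies 19 mm behind it; z points along the fingers, y is the line along which they close (so a half turn about z gives the same grasp; the last joint's range is limited). The gripper opens to 85 mm and grips with 20 to 120 N. Pads are 22 mm wide; open, the fingers measure 114 mm over their backs; the gripper's body (76 mm by 85 mm) begins 54 mm behind the grasp point. The pads swing forward as they close: fully open they stand 13 mm farther back than shut.
Start: joints at [-78.243, 17.183, 87.147, -0, 75.671, -3.816], TCP at [0.148, -0.53, 0.231] pointing down, gripper open.
Joint ranges: [-173.82, 173.82], [-45.26, 126.66], [13.44, 144.39], [-59.66, 239.66], [0, 175.72], [-146.38, 146.38]. Speed limits (degrees/s): [127.2, 127.2, 147.25, 180, 180, 180].

### API

Orientations are given as [roll, pitch, yaw] about the fixed x, y, z axes, in that order (R = Rz(yaw) Ry(pitch) Rx(roll)).
In Python, from workcell import ctrl gives the robot as it stands. Calls block until the motion is done:
- ctrl.movep(position, orientation): joint-space move of the TCP to a pose.
- ctrl.move_linear(position, rot=None, velocity=0.15, guard=None): straight line of the TCP; rot=None keeps the orientation; velocity is the mean speed in m/s. With guard (N) it stops when the force on the tool has changed by that much, and returns True; else False.
- ctrl.move_joints(angles): joint-space move.
- ctrl.let_go() and ctrl.grab(): open the fingers fully, or close them until they stop; the grip force is fixed at half the most.
- ctrl.wait(seconds).
- ctrl.solve_ik(position, orientation): joint angles nearest the present ones, or None.
- ctrl.camera(name): name is "side" or "top" or "wrist"; returns a dict with "pixels" (420x560x3 uint8, red, green, blue), "vfov" (degrees; the focal length in pixels is half the picture's height over the tangent of half this angle, whatever the lens; pixels are square), "cx", "cy" (the principal point, pixels), "k1" (the pictures are not rectified: a ray, as slopes to the right and down, at radius r is drawn at 1 + k1 r^2 times it, then the intrinsics apply), "position" and "rotation" of the camera in the world. Camera axes: x right, y up, looking along -z (the intrinsics and any distortion apply to the point x, -y, -z); pixel columns grow to the right and rows downward; lengths in m; the calibration is good to about 2 mm. A picture is of the moment at which its call begins. There is no depth.
A pose or a line that the arm cannot do raises ctrl.MotionError and nothing moves.
- ctrl.job_done(): hands the job in; it is judged then, once.
Readings, each from a call of its own:
- ctrl.read_time_s(): time.
- ctrl.read_qpos(): joint angles.
- ctrl.read_joint_velocities(): joint speeds.
- ctrl.read_effort(): joint torques, N m.
- ctrl.read_eef_pos(): TCP position.
- ctrl.read_eef_rot(): TCP orientation.
- ctrl.read_contact_force(): force on the tool from outside, world axes, zero at the start.
- ctrl.read_torque(): the same for the moment, N m.
- ctrl.read_finger_gap(): opening from 0.0 (shut) to 1.0 (fully open).
- ctrl.read_finger_force(): force on a finger pad.
Only numpy, scipy, OpenCV 4.12 (cv2) and the standard library are available. Lean on these libraries where they do the work, as an engineer would, in place of code of your own. Each camera call takes 0.05 s, during which the arm holds its last target. There are 200 camera calls.

### The job

Take the orange-handled hook out of its stand, put its prong down into the pull ring of the wooden tray and drag the tray out of the blue bay until it presses on the spring buffer in front with about 10 N for a second (feel for it; never more than 16 N). Then ease off and unhook so that the tray stays resting against the buffer pads with the castor still in it, and put the hook back upright in its stand. Pull the tray only with the hook, and leave the things standing round about alone.

Things in the scene. Friction and masses are not known exactly. Their poses are not given: they have to be found in the camera images.
- hook_grip (a point): Centre of the hook tool's orange upright handle, 22 (tool x) x 18 (tool y) x 56 high; grip it across tool y. Tool axes: z up, x from the handle towards the prong. A black guard 40 x 36 x 4 lies 28 to 32 below this point. The tool weighs about 0.2 kg and starts in the stand, its x along the stand's x
- hook_tip (a point): End of the hook's prong: 30 along tool x and 82 below hook_grip. Below the guard a steel rod of 8 diameter runs down to 48 below hook_grip, cranks 30 forward along tool x, then goes straight down as the prong (30 long below the crank)
- hook: The hook tool; origin under the handle's middle at the level of the prong's end (82 below hook_grip), axes as for hook_grip
- stand: Aluminium hook stand fixed to the bench; plate top 58 high with a slot 16 wide (y), x = -22 to +50 in its frame, that the cranked rod passes through from above. Origin on the bench under the stored handle's axis, x along the slot. The stored hook hangs by its guard on the plate, prong to the stand's +x, its end 8 above the bench
- bay: Blue sheet-metal bay fixed to the bench, 440 x 136 x 86; the tray slides on its 4 thick base sheet between guide walls 118 apart, along the bay's x axis; out of the bay is the bay's -x. A hood covers x = +20 to +200 (top 86 high); in front of it the walls are 34 high. Origin on the bench, on the mid-line
- tray: Wooden open tray 160 (x) x 110 (y) x 55, about 0.5 kg, sliding in the bay with its x axis along the bay's x axis; origin under its centre. Drags with about 2 to 6 N of friction. The castor lies in it
- ring (a point): Centre of the steel pull ring on the front (-x) of the tray: ring lies level, bar 6 thick, inner diameter 23, centre 20 in front of the tray's face and 40 above its underside
- buffer: Spring buffer at the bay's front end: yellow block 34 x 90 x 52; origin under its centre, 222 from the bay's origin. A sprung yoke holds out two rubber pads (38 either side of the mid-line, level with the ring) to +x. Pad faces stand 89 to 125 from the block's centre when free: set differently each time, not measured, to be felt. Spring about 2.5 N per mm, 10 travel
- castor: Small castor wheel with a plate, 72 x 60 x 65, loose in the tray; origin under its plate
- washer_jar: Bystander to the right of the bay: white jar with red lid, 60 x 60 x 78, origin under its centre
- grease_tin: Bystander to the right of the bay: white tin with blue lid, 68 x 68 x 56, origin under its centre
- tape_measure: Bystander at the front right: yellow tape measure, 32 x 77 x 68, origin under its centre
Things that resemble listed ones, but are neither listed nor needed, are in the scene too. Leave any green look-alike of the hook alone.

How it is judged:
By the outcome, as a careful person would: the job done as asked, in the order asked, and still so for the second after the job is handed in, with the robot touching nothing.
It also fails if it takes over 69 s, if anything falls off the work surface, if the arm or the gripper's body presses on something with over 40 N, if the wrist force passes 120 N, or if a joint passes its speed limit or range.

## Working session

There is one attempt and no reset: what is moved stays moved. The work goes in short steps, each a Python script; the robot and the scene stay as the last script left them, time stands still between calls to the robot, and variables do not carry over. Pictures are saved under pics/ and viewed, at most 15 in all, crops included, and the job is handed in when it is done.

```bash
ls; mkdir -p pics; cat > h.py <<'E'
import numpy as np, cv2
from workcell import ctrl
def snap(n,f):
    c=ctrl.camera(n); cv2.imwrite(f'pics/{f}.png',c['pixels'][:,:,::-1]); np.save(f'pics/{f}.npy',c,allow_pickle=True); return c
def load(f): return np.load(f'pics/{f}.npy',allow_pickle=True).item()
def K(c):
    f=210/np.tan(np.radians(c['vfov'])/2); return np.array([[f,0,c['cx']],[0,f,c['cy']],[0,0,1.]]),np.array([c['k1'],0,0,0,0.])
def rays(c,uv):
    k,d=K(c); p=cv2.undistortPoints(np.array(uv,float).reshape(-1,1,2),k,d).reshape(-1,2)
    r=np.c_[p[:,0],-p[:,1],-np.ones(len(p))]@np.array(c['rotation']).reshape(3,3).T
    return np.array(c['position']),r
def onz(c,uv,z):
    o,r=rays(c,uv); return o+r*((z-o[2])/r[:,2])[:,None]
def proj(c,P):
    k,d=K(c); R=np.array(c['rotation']).reshape(3,3); q=(np.atleast_2d(P)-c['position'])@R; q=q*[1,-1,-1]
    return cv2.projectPoints(q,np.zeros(3),np.zeros(3),k,d)[0].reshape(-1,2)
def tri(c1,a,c2,b):
    o1,r1=rays(c1,[a]);o2,r2=rays(c2,[b]);r1,r2=r1[0],r2[0]
    s=np.linalg.lstsq(np.c_[r1,-r2],o2-o1,rcond=None)[0]
    p,q=o1+s[0]*r1,o2+s[1]*r2; return (p+q)/2,np.linalg.norm(p-q)
E
python3 - <<'E'
from h import *
for n in('top','side','wrist'):
    c=snap(n,n+'0'); print(n,c['position'],c['rotation'],c['vfov'],c['k1'])
print(ctrl.read_time_s(),ctrl.read_eef_rot(),ctrl.read_finger_gap())
E
```

```text
pics
top [ 0.34229911 -0.14647807  1.22179981] [ 10.07716596   0.81936175 -88.73787778] 43.7416941344126 0.05189157346512922
side [0.14040194 0.79824643 0.61218223] [  63.08969703    0.48695747 -155.44773227] 48.463674348785815 -0.08752247313854739
wrist [ 0.22901088 -0.50629214  0.37395759] [-19.11256551   0.11024311 -74.35779075] 58.97660039822617 -0.06211962410293847
0.15 [-1.79948199e+02 -5.12446882e-03  1.55716862e+01] 0.9987184344214807
```

```bash
sed -i "s/np.array(c\['rotation'\]).reshape(3,3)/RM(c['rotation'])/g" h.py; cat >> h.py <<'E'
from scipy.spatial.transform import Rotation
def RM(e): return Rotation.from_euler('xyz',e,degrees=True).as_matrix()
E
```

```text
(no output)
```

View pics/top0.png

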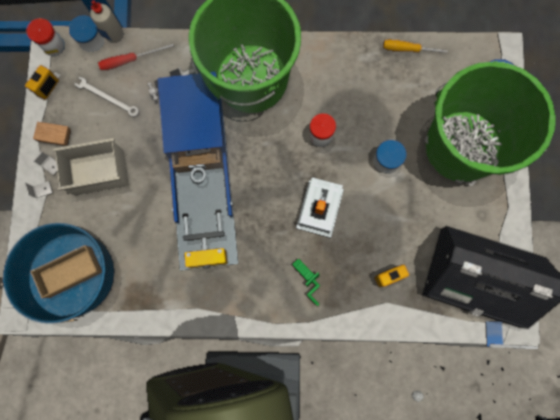

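View pics/side0.png

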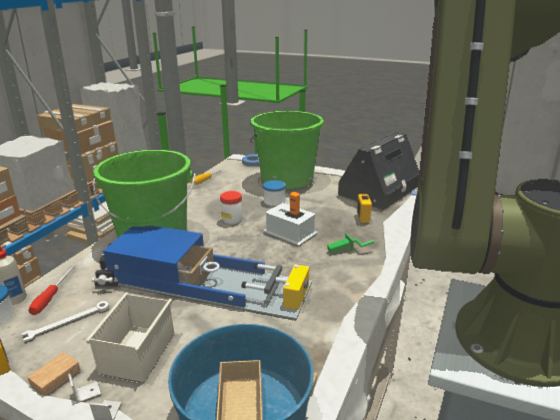

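```bash
python3 - <<'E'
from h import *
c=load('top0');im=c['pixels'][:,:,::-1]
a=cv2.resize(im[60:280,140:260],None,fx=2.7,fy=2.7,interpolation=cv2.INTER_CUBIC)
b=cv2.resize(im[165:250,280:360],None,fx=5,fy=5,interpolation=cv2.INTER_CUBIC)
o=np.zeros((595,330+400,3),np.uint8);o[:a.shape[0],:a.shape[1]]=a[:595];o[:b.shape[0],330:330+b.shape[1]]=b
cv2.imwrite('pics/z.png',o)
hsv=cv2.cvtColor(c['pixels'],cv2.COLOR_RGB2HSV)
def blob(hsv,lo,hi,box):
    m=cv2.inRange(hsv,np.array(lo),np.array(hi));x0,y0,x1,y1=box;q=np.zeros_like(m);q[y0:y1,x0:x1]=m[y0:y1,x0:x1]
    n,_,s,ce=cv2.connectedComponentsWithStats(q);i=1+np.argmax(s[1:,4]);cn=max(cv2.findContours(q,0,1)[0],key=cv2.contourArea)
    return ce[i],s[i],cv2.minAreaRect(cn)
for n,lo,hi,box,z in [('buf',(20,120,120),(35,255,255),(170,235,240,280),.052),('orange',(5,150,120),(18,255,255),(300,180,345,240),.146),('stand',(0,0,200),(180,50,255),(290,170,350,245),.058),('hood',(105,120,50),(120,255,255),(150,70,228,155),.086)]:
    r=blob(hsv,lo,hi,box);print(n,r,onz(c,[r[0],r[2][0]],z)); print(onz(c,cv2.boxPoints(r[2]),z).round(3).tolist())
s=load('side0');hs=cv2.cvtColor(s['pixels'],cv2.COLOR_RGB2HSV)
r=blob(hs,(5,150,120),(18,255,255),(280,185,310,220));print('side orange',r)
E
```

```text
buf (array([204.7638191 , 257.60971524]), array([184, 248,  42,  20, 597], dtype=int32), ((204.68597412109375, 257.3310546875), (15.539886474609375, 40.89443588256836), 83.2901611328125)) [[0.44602043 0.05151526 0.052     ]
 [0.44664055 0.0517208  0.052     ]]
[[0.458, 0.1, 0.052], [0.47, 0.009, 0.052], [0.436, 0.004, 0.052], [0.423, 0.094, 0.052]]
orange (array([320.60493827, 205.39506173]), array([316, 201,  10,  10,  81], dtype=int32), ((320.5, 205.5), (9.0, 9.0), 90.0)) [[ 0.55180786 -0.20168328  0.146     ]
 [ 0.5515801  -0.20146637  0.146     ]]
[[0.561, -0.192, 0.146], [0.561, -0.211, 0.146], [0.542, -0.211, 0.146], [0.542, -0.192, 0.146]]
stand (array([321.87983707, 202.95824847]), array([301, 179,  41,  51, 982], dtype=int32), ((321.4192199707031, 203.796142578125), (32.10032272338867, 45.6947135925293), 15.255120277404785)) [[ 0.57462132 -0.20902483  0.058     ]
 [ 0.5726678  -0.20800244  0.058     ]]
[[0.531, -0.16, 0.058], [0.633, -0.186, 0.058], [0.615, -0.256, 0.058], [0.513, -0.23, 0.058]]
hood (array([188.87248651, 114.56645414]), array([ 158,   75,   65,   78, 4078], dtype=int32), ((190.859130859375, 112.17680358886719), (75.42948913574219, 60.25142288208008), 84.8826904296875)) [[0.76854316 0.09762472 0.086     ]
 [0.77433923 0.0933849  0.086     ]]
[[0.857, 0.174, 0.086], [0.873, 0.037, 0.086], [0.693, 0.014, 0.086], [0.678, 0.148, 0.086]]
side orange (array([294.51875, 202.8875 ]), array([290, 192,  10,  23, 160], dtype=int32), ((294.0046081542969, 202.9169158935547), (8.986143112182617, 22.021596908569336), 3.179830312728882))
```

View pics/z.png

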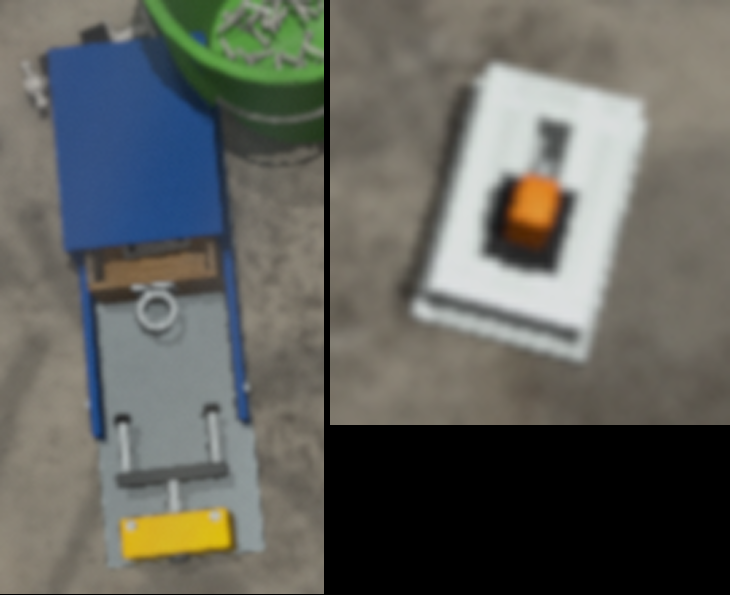

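The crops show the stand with its slot and prong running up-image from the handle (handle top about (320,205) in the top view). The tray ring is at about (198,175), the yellow block at (205,257), and the pad rods and dark yoke lie between them.

```bash
python3 - <<'E'
from h import *
c=load('top0');s=load('side0')
print('ring',onz(c,[(198.1,175.2)],.044)); 
print('top handle',onz(c,[(320.5,205.4)],.11),'tri',tri(c,(320.5,206),s,(294.3,202.9)))
print('ring tri',tri(c,(198.1,175.2),s,(211,267)))
print('bucket rim',[onz(c,[(255,108)],z)[0].round(3).tolist() for z in(.15,.2,.25)], tri(c,(300,40),s,(95,172)))
# pad faces, yoke: zoom coords
for u,v in[(124,418),(211,408),(173,475)]: print(onz(c,[(140+u/2.7,60+v/2.7)],.047).round(4))
ctrl.movep([.560,-.205,.23],[180,0,165.5]) if ctrl.solve_ik([.560,-.205,.23],[180,0,165.5]) is not None else print('no')
w=snap('wrist','w1');print(ctrl.read_time_s(),ctrl.read_qpos(),ctrl.read_eef_pos(),w['position'],proj(w,[.555,-.203,.09]))
E
```

```text
ring [[0.63748148 0.07765502 0.044     ]]
top handle [[ 0.55880354 -0.20330424  0.11      ]] tri (array([ 0.55998224, -0.20476547,  0.08993814]), np.float64(0.0028521551875078602))
ring tri (array([0.63815429, 0.07809165, 0.04228602]), np.float64(0.0005108916760603512))
bucket rim [[0.762, -0.058, 0.15], [0.742, -0.062, 0.2], [0.723, -0.066, 0.25]] (array([ 1.01767101, -0.10169907,  0.11778936]), np.float64(0.17384678035151305))
[[0.5432 0.1002 0.047 ]]
[[0.5533 0.027  0.047 ]]
[[0.4955 0.0564 0.047 ]]
2.1 [-2.37014916e+01  2.31839314e+01  7.92543728e+01 -4.50855066e-03
  7.75601031e+01 -9.90916842e+01] [ 0.55969593 -0.20575574  0.23001782] [ 0.47810432 -0.18357833  0.3731789 ] [[281.23019281 190.72800523]]
```

View pics/w1.png

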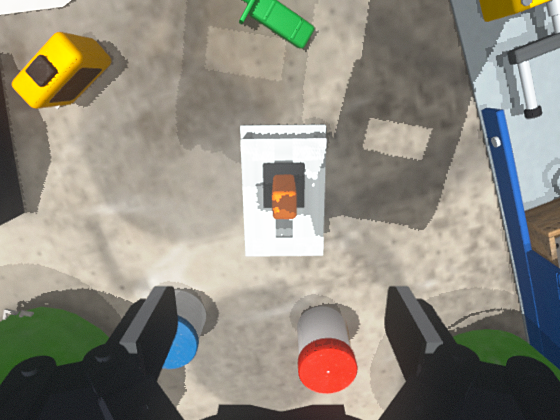

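The wrist view shows the stand plate nearly aligned with the image columns, with the handle at about (285,196) and the guard around (284,180). I'll refine from that.

```bash
python3 - <<'E'
from h import *
w=load('w1');hs=cv2.cvtColor(w['pixels'],cv2.COLOR_RGB2HSV)
m=cv2.inRange(hs,(3,140,60),(18,255,255));m[:150]=0;m[240:]=0;m[:,:250]=0;m[:,320:]=0
p=np.argwhere(m);print('orange v',p[:,0].min(),p[:,0].max(),'u',p[:,1].min(),p[:,1].max())
for v in range(p[:,0].min(),p[:,0].max()+1,6): q=p[p[:,0]==v,1];print(v,q.min(),q.max(),end=' | ')
white=cv2.inRange(hs,(0,0,215),(180,40,255));white[:125]=0;white[262:]=0;white[:,:230]=0;white[:,335:]=0
for v in (150,165,240,250): q=np.where(white[v])[0];print(v,q.min(),q.max(),onz(w,[(q.min(),v),(q.max()+1,v)],.058).round(4).tolist())
dk=cv2.inRange(hs,(0,0,0),(180,255,75));dk[:155]=0;dk[240:]=0;dk[:,:250]=0;dk[:,320:]=0
q=np.argwhere(dk);print('dark',q.min(0),q.max(0))
R=Rotation.from_euler('z',-14.5,degrees=True).as_matrix();g=np.array([.560,-.2045,.09])
for n,l in[('topfar',(11,0,28)),('topnear',(-11,0,28)),('botnear',(-11,0,-28)),('L',(-11,9,0)),('R',(-11,-9,0)),('guardnear',(-20,0,-28)),('guardR',(0,-20,-28)),('slot+',(50,0,-32))]:print(n,proj(w,g+R@np.array(l)/1e3).round(1))
E
```

```text
orange v 176 218 u 272 295
176 275 283 | 182 274 275 | 188 273 290 | 194 272 295 | 200 272 295 | 206 275 295 | 212 274 295 | 218 276 292 | 150 241 324 [[0.5203, -0.2293, 0.058], [0.5382, -0.1601, 0.058]]
165 241 320 [[0.5327, -0.233, 0.058], [0.55, -0.1663, 0.058]]
240 230 323 [[0.5974, -0.2627, 0.058], [0.6192, -0.1788, 0.058]]
250 230 322 [[0.6071, -0.2657, 0.058], [0.6288, -0.1819, 0.058]]
dark [164 297] [206 303]
topfar [[281.  222.4]]
topnear [[281.  193.5]]
botnear [[280.9 175.4]]
L [[292.4 183.6]]
R [[269.5 183.6]]
guardnear [[280.9 165.1]]
guardR [[257.9 187.8]]
slot+ [[281.  239.2]]
```

```bash
cat >> h.py <<'E'
G=np.array([.559,-.2022]); YS=165.3
E
python3 - <<'E'
from h import *
ctrl.movep([*G,.15],[180,0,YS])
ctrl.move_linear([*G,.068],velocity=.1)
f0=ctrl.read_contact_force()
ctrl.grab();print(ctrl.read_time_s(),ctrl.read_finger_gap(),ctrl.read_finger_force(),f0,ctrl.read_contact_force(),ctrl.read_eef_pos())
ctrl.move_linear([*G,.178],velocity=.12)
print(ctrl.read_contact_force(),ctrl.read_time_s())
# hover over ring: bay yaw 7.5
u=np.array([np.cos(np.radians(7.5)),np.sin(np.radians(7.5))]); r=np.array([.6378,.0779])
P=[*(r-.030*u),.068+.062]  # tip z .07
print(ctrl.solve_ik([*P[:2],.088],[180,0,187.5]))
ctrl.movep([*P[:2],.17],[180,0,187.5]); ctrl.move_linear([*P[:2],.150],velocity=.1)
snap('wrist','w2');snap('side','s2');snap('top','t2');print(ctrl.read_contact_force(),ctrl.read_time_s(),ctrl.read_eef_pos())
a=cv2.imread('pics/s2.png')[210:330,80:320];b=cv2.imread('pics/w2.png');
o=np.zeros((600,800,3),np.uint8);o[:300,:600]=cv2.resize(a,(600,300),interpolation=2);o[300:,:400]=cv2.resize(b,(400,300));o[300:,400:]=cv2.resize(cv2.imread('pics/t2.png')[120:270,120:320],(400,300),interpolation=2)
cv2.imwrite('pics/m2.png',o)
E
```

```text
4.1083 0.20567890325756988 59.0329384803772 [-0.50465407 -0.21103577  0.32088806] [ 0.25385595 -0.00680878  2.64872039] [ 0.559125   -0.20225347  0.0682413 ]
[-0.74726334  0.35865228 -2.77673927] 5.175
[  3.51173648  33.35954473  84.10954436   0.          62.53091091
 -93.98826352]
[-0.04046841  0.76795009 -2.48492797] 6.7583 [0.60834376 0.07367717 0.15065142]
```

View pics/m2.png

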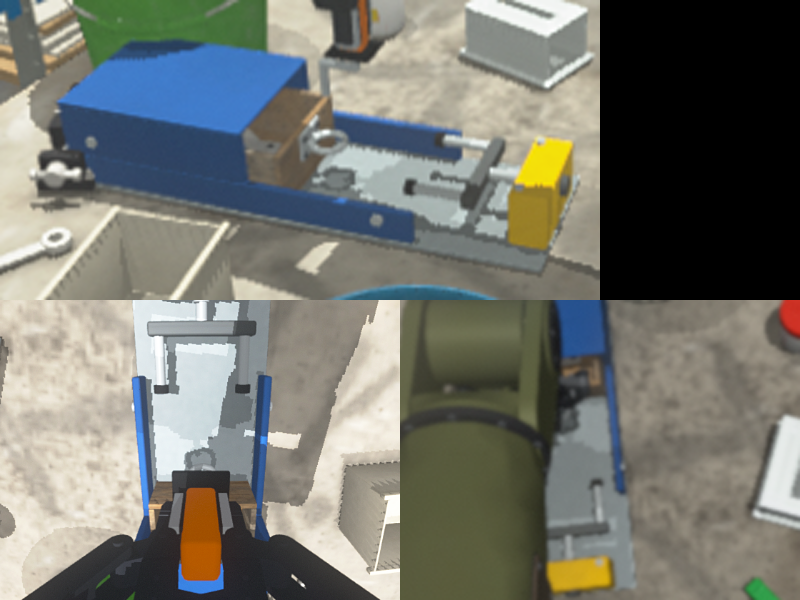

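```bash
python3 - <<'E'
from h import *
s=load('s2');w=load('w2')
print('exp tip',proj(s,[.6378,.0779,.090]),'ring',proj(s,[.6378,.0779,.044]))
e=ctrl.read_eef_pos();print('grip rot',ctrl.read_eef_rot())
a=cv2.resize(cv2.imread('pics/s2.png')[220:290,180:250],None,fx=8,fy=8,interpolation=2)
b=cv2.resize(cv2.imread('pics/w2.png')[200:250,250:310],None,fx=4,fy=4,interpolation=2)
o=np.zeros((560,800,3),np.uint8);o[:,:560]=a;o[:200,560:]=b
cv2.imwrite('pics/m3.png',o)
print('wrist pads',onz(w,[(227,126),(340,123)],.047).round(4), 'ringproj',proj(w,[.6378,.0779,.044]),proj(w,[.6378-.0145*.991,.0779-.0145*.13,.044]))
E
```

```text
exp tip [[209.62543848 248.51884296]] ring [[211.23614092 266.3711537 ]]
grip rot [-1.79995103e+02  4.97416806e-02 -1.72527602e+02]
wrist pads [[0.5537 0.0318 0.047 ]
 [0.5422 0.1044 0.047 ]] ringproj [[280.44352365 249.62444832]] [[280.44442098 231.29522238]]
```

View pics/m3.png

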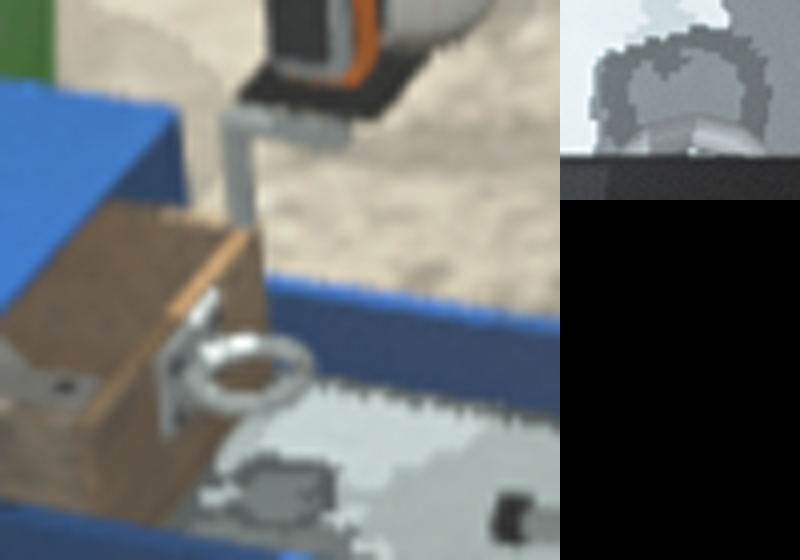

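Prong tip at about (210.4,248) in the side view, as predicted, with the ring right below it at (212,266.6). The wrist view puts the ring about 2 mm to +y. Inserting.

```bash
cat >> h.py <<'E'
u=np.array([np.cos(np.radians(7.5)),np.sin(np.radians(7.5))]); RG=np.array([.6378,.0790]); P0=RG-.030*u
def F(n=5):
    a=[]
    for _ in range(n): a.append(ctrl.read_contact_force()); ctrl.wait(.02)
    return np.mean(a,0)
def at(d,z=.088,**k): return ctrl.move_linear([*(P0-d*u),z],**k)
E
python3 - <<'E'
from h import *
ctrl.move_linear([*P0,.150],velocity=.05)
b=F();np.save('base.npy',b)
print('hit',at(0,.088,velocity=.06,guard=4),ctrl.read_eef_pos(),F()-b)
for d in (.006,.012,.03,.06,.085):
    print(d,at(d,velocity=.04,guard=12),((F()-b)[:2]@u).round(2),(F()-b).round(2),ctrl.read_time_s())
snap('side','s3');cv2.imwrite('pics/s3z.png',cv2.resize(cv2.imread('pics/s3.png')[190:330,80:330],None,fx=3,fy=3,interpolation=2))
E
```

```text
hit False [0.60826284 0.07511349 0.08844645] [ 0.5846241  -0.14985996 -0.0018787 ]
0.006 False 0.34 [ 0.31 -0.28  0.36] 8.825
0.012 False 1.82 [ 1.71 -0.16  0.78] 9.2917
0.03 False 0.25 [ 0.55 -0.06  0.14] 10.0583
0.06 False 0.73 [ 0.27 -0.28  0.2 ] 11.125
0.085 False 0.66 [ 0.46  0.02 -0.22] 12.0667
```

View pics/s3z.png

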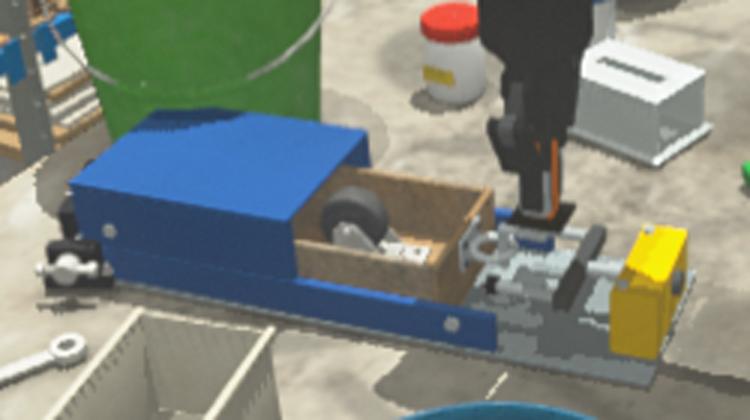

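The tray is out about 75 mm with the castor in it, the ring is hooked near (485,245), and the pad tips are just in front of the tray face. Now feeling for contact in 1 mm steps.

```bash
python3 - <<'E'
from h import *
b=np.load('base.npy')
for k in range(30):
    d=.088+.001*k+(.003 if k>0 else 0)
    g=at(d,velocity=.02,guard=10)
    f=F(6)-b;e=np.array(ctrl.read_eef_pos());fu=f[:2]@u
    print(round(d,3),g,((P0-e[:2])@u*1e3).round(2),fu.round(2),f[2].round(2),end=' | ')
    if fu>6.5 or g: break
print(ctrl.read_time_s(),ctrl.read_torque())
E
```

```text
0.088 False 87.94 2.55 -0.57 | 0.092 False 92.13 1.8 0.02 | 0.093 False 92.94 3.3 -0.28 | 0.094 False 93.99 3.7 -0.64 | 0.095 False 95.02 3.63 -0.4 | 0.096 False 96.05 3.4 -0.13 | 0.097 False 97.01 3.41 -0.29 | 0.098 False 98.02 3.98 0.3 | 0.099 False 99.03 3.31 -0.13 | 0.1 False 100.04 3.94 -0.05 | 0.101 False 101.05 3.53 -0.06 | 0.102 False 102.05 3.8 0.06 | 0.103 False 103.04 3.71 0.0 | 0.104 False 104.05 3.53 -0.38 | 0.105 False 105.02 3.47 -0.27 | 0.106 False 106.06 3.6 -0.29 | 0.107 False 107.05 3.59 -0.12 | 0.108 False 108.05 3.29 -0.31 | 0.109 False 109.04 3.81 -0.33 | 0.11 False 110.05 3.57 -0.1 | 0.111 False 111.05 3.58 -0.13 | 0.112 False 112.03 3.87 -0.58 | 0.113 False 113.04 3.6 -0.11 | 0.114 False 114.05 3.71 -0.31 | 0.115 False 114.97 4.53 -0.35 | 0.116 False 115.9 5.54 -1.14 | 0.117 False 116.82 6.33 -2.29 | 0.118 False 117.6 7.97 -2.31 | 22.0667 [ 0.09478833 -1.49759798 -0.05864037]
```

```bash
python3 - <<'E'
from h import *
b=np.load('base.npy')
d=.118
for k in range(16):
    d+=.0008
    g=at(d,velocity=.02,guard=5)
    f=F(6)-b;e=np.array(ctrl.read_eef_pos());fu=f[:2]@u
    print(round(d,4),g,((P0-e[:2])@u*1e3).round(2),fu.round(2),f.round(2)[1:],end=' | ')
    if fu>12.9 or g: break
for _ in range(3): ctrl.wait(.1); print((F(10)-b)[:2]@u,ctrl.read_time_s())
snap('side','s4');cv2.imwrite('pics/s4z.png',cv2.resize(cv2.imread('pics/s4.png')[190:330,130:330],None,fx=4,fy=4,interpolation=2))
E
```

```text
0.1188 False 118.19 8.82 [ 0.57 -3.27] | 0.1196 False 118.88 9.64 [ 0.45 -3.34] | 0.1204 False 119.49 11.2 [ 0.79 -4.38] | 0.1212 False 120.26 10.49 [ 1.06 -2.89] | 0.122 False 121.05 11.45 [ 0.72 -3.65] | 0.1228 False 121.83 10.66 [ 0.98 -2.74] | 0.1236 False 122.6 11.03 [ 1.29 -2.96] | 0.1244 False 123.39 10.45 [ 0.71 -2.38] | 0.1252 False 124.38 9.62 [ 0.91 -1.48] | 0.126 False 125.13 9.39 [ 0.65 -1.48] | 0.1268 False 125.91 10.53 [ 0.83 -2.68] | 0.1276 False 126.71 9.08 [ 0.57 -0.68] | 0.1284 False 127.47 10.42 [ 1.17 -2.23] | 0.1292 False 128.26 9.1 [ 0.66 -0.3 ] | 0.13 False 129.02 10.82 [ 1.26 -2.13] | 0.1308 False 129.82 9.18 [0.51 0.29] | 9.066725552654564 27.9333
9.10508847336772 28.2
9.521225255528138 28.4667
```

View pics/s4z.png

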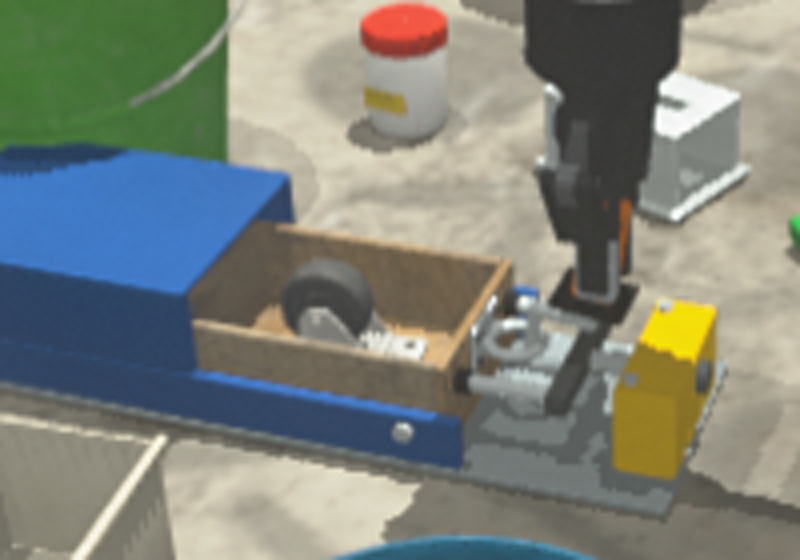

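The hook is slipping in pitch: the guard is visibly tilted at (595,295), and the pull has levelled off around 10 N. I'll back off, measure the tilt, then pull with the tool turned so that the load lies along the gripping axis.

```bash
cat >> h.py <<'E'
def otop(c):
    hs=cv2.cvtColor(c['pixels'],cv2.COLOR_RGB2HSV);m=cv2.inRange(hs,(3,140,60),(18,255,255));m[:,:240]=0;m[:,320:]=0
    n,l,s,_=cv2.connectedComponentsWithStats(m);i=1+np.argmax(s[1:,4]);return s[i]
E
python3 - <<'E'
from h import *
b=np.load('base.npy')
for d in (.127,.124,.121,.118):
    at(d,velocity=.03);f=F(6)-b;print(d,(f[:2]@u).round(2),f[2].round(2))
w=snap('wrist','w5');snap('side','s5');print(ctrl.read_time_s(),otop(load('w2')),otop(w))
w2=load('w2')
E2=np.array([.60834,.07368,.15065])
e=np.array(ctrl.read_eef_pos())
B=Rotation.from_euler('z',7.5,degrees=True)
for c,E_ in((w2,E2),(w,e)):
  for th in(0,6,10,14):
    # pitch about grasp point, lag: bottom to +x  => rotation -th about y
    g=E_+[0,0,.019];q=lambda l:proj(c,g+(B*Rotation.from_euler('y',-th,degrees=True)).apply(np.array(l)/1e3)).round(1)[0].tolist()
    print(th,'topnear',q((-11,0,31)),'topfar',q((11,0,31)),'guardnear',q((-20,0,-25)))
o=np.zeros((600,800,3),np.uint8)
o[:300,:400]=cv2.resize(cv2.imread('pics/w2.png'),(400,300));o[:300,400:]=cv2.resize(cv2.imread('pics/w5.png'),(400,300))
o[300:]=cv2.resize(cv2.imread('pics/s5.png')[235:295,190:350],(800,300),interpolation=2);cv2.imwrite('pics/m5.png',o)
E
```

```text
0.127 5.27 2.24
0.124 0.47 0.02
0.121 0.52 0.55
0.118 0.9 0.29
30.0417 [ 252  263   58  130 6548] [ 252  271   58  118 5988]
0 topnear [279.3, 343.7] topfar [279.4, 399.0] guardnear [279.6, 242.2]
6 topnear [279.3, 332.3] topfar [279.4, 393.6] guardnear [279.6, 246.1]
10 topnear [279.3, 324.5] topfar [279.4, 389.3] guardnear [279.7, 249.0]
14 topnear [279.3, 316.7] topfar [279.3, 384.4] guardnear [279.7, 252.1]
0 topnear [277.7, 340.4] topfar [277.8, 395.6] guardnear [278.5, 240.2]
6 topnear [277.7, 329.0] topfar [277.8, 390.1] guardnear [278.6, 244.1]
10 topnear [277.7, 321.3] topfar [277.8, 385.8] guardnear [278.6, 247.0]
14 topnear [277.7, 313.6] topfar [277.7, 380.9] guardnear [278.6, 250.2]
```

View pics/m5.png

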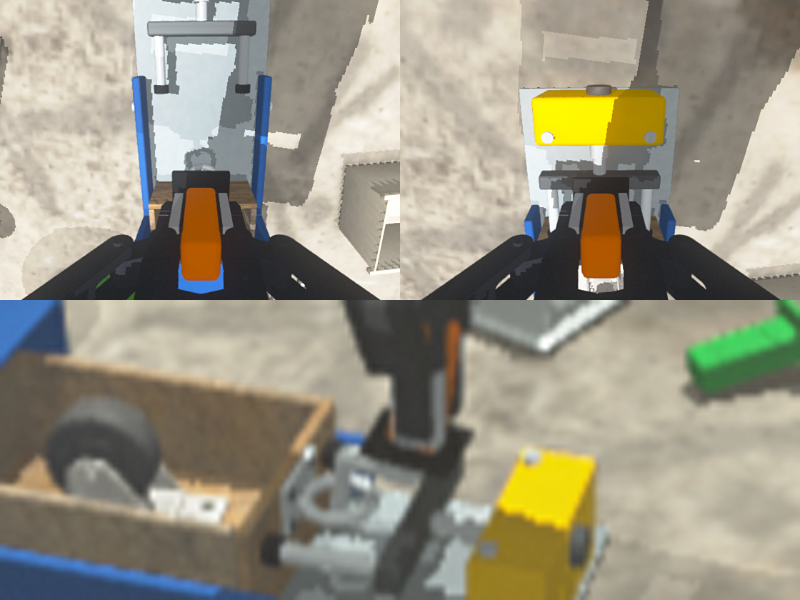

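Tray intact, castor in it, and the prong is inside the ring near (355,475). From the handle shift in the wrist view I get a tilt of about 7.5° and 2.7 mm of slide. I'll pitch the gripper so the hook stands upright, then swing it about the prong.

```bash
cat >> h.py <<'E'
AL=7.5; OFF=.0327
def pose(prong,psi,zg=.107,al=AL):
    R=Rotation.from_euler('z',psi,degrees=True)*Rotation.from_euler('y',al,degrees=True)*Rotation.from_euler('z',180,degrees=True)*Rotation.from_euler('x',180,degrees=True)
    a=np.radians(psi);g=np.array([*(np.array(prong)-OFF*np.array([np.cos(a),np.sin(a)])),zg])
    return (g+R.apply([0,0,.019])).tolist(),R.as_euler('xyz',degrees=True).tolist()
def to(d,psi,v=.03,zg=.107,guard=None,al=AL):  # prong at RG - d*u
    p,e=pose(RG-d*u,psi,zg,al); return ctrl.move_linear(p,rot=e,velocity=v,guard=guard)
E
python3 - <<'E'
from h import *
b=np.load('base.npy')
for psi in(7.5,-62): p,e=pose(RG-.1055*u,psi);print(p,e,ctrl.solve_ik(p,e))
for psi in (7.5,-10,-28,-45,-62):
    h=to(.1055,psi,guard=6); f=F(4)-b; print(psi,h,(f[:2]@u).round(2),f.round(2),ctrl.read_time_s())
    if h: break
snap('side','s6');snap('wrist','w6')
o=np.zeros((600,800,3),np.uint8)
o[:300,:400]=cv2.resize(cv2.imread('pics/w6.png'),(400,300))
o[300:]=cv2.resize(cv2.imread('pics/s6.png')[235:295,190:350],(800,300),interpolation=2);cv2.imwrite('pics/m6.png',o)
E
```

```text
[0.49832353922966555, 0.06063757558493502, 0.0881625476338976] [-180.0, -7.499999999999991, -172.5] [  3.04100481  24.76590803  97.82772148  -0.6421493   64.88530995
 -94.14844195]
[0.5166865586484898, 0.09629158096456045, 0.0881625476338976] [180.0, -7.499999999999991, 118.00000000000004] [  3.38142595  24.99402956  97.48500308   7.80605907  60.88739268
 -28.62141413]
7.5 False 0.43 [ 0.47 -0.25  0.14] 30.5
-10 False 0.84 [ 0.84  0.07 -0.19] 31.075
-28 False 0.28 [ 0.35 -0.53  0.14] 31.6583
-45 False 0.33 [ 0.34 -0.06  0.35] 32.225
-62 False 0.59 [0.57 0.16 0.62] 32.7917
```

View pics/m6.png

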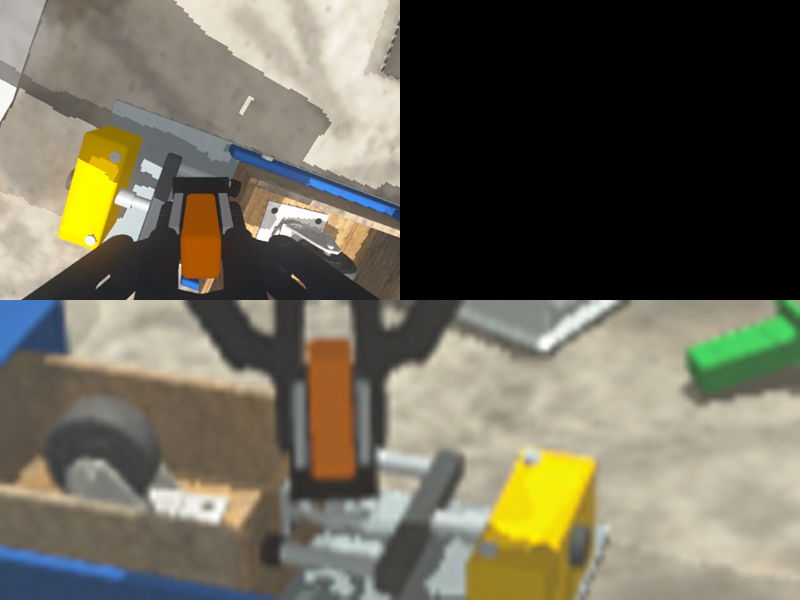

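The hook is swung sideways with no contact force, and pad and tray face still meet near (270,550). Pulling again.

```bash
python3 - <<'E'
from h import *
b=np.load('base.npy'); d=.1105
to(d,-62,guard=10)
for k in range(18):
    f=F(4)-b;fu=f[:2]@u;print(round(d,4),fu.round(2),f.round(1)[1:],end=' | ')
    if fu>13.0: break
    d+=.001 if fu<9 else .0005
    if to(d,-62,.02,guard=7): print('guard');break
for _ in range(5): ctrl.wait(.1); f=F(6)-b;print((f[:2]@u).round(2),f.round(1),ctrl.read_time_s().__round__(2))
print(d)
E
```

```text
0.1105 0.76 [-0.3 -0.1] | 0.1115 0.72 [-0.   0.1] | 0.1125 0.63 [-0.1 -0.3] | 0.1135 0.73 [-0.4  0.1] | 0.1145 1.25 [-0.1  0.1] | 0.1155 2.92 [ 0.4 -0.3] | 0.1165 6.07 [ 0.7 -1.8] | 0.1175 6.91 [ 1.3 -2.1] | 0.1185 8.58 [ 1.4 -2.6] | 0.1195 9.32 [ 1.2 -3.2] | 0.12 10.86 [ 2.1 -2.9] | 0.1205 12.12 [ 1.3 -4. ] | 0.121 12.52 [ 2.3 -3.7] | 0.1215 12.98 [ 2.1 -4.6] | 0.122 14.02 [ 2.9 -4.6] | 13.85 [13.6  2.6 -4.5] 37.91
13.68 [13.4  2.7 -4.3] 38.11
14.34 [14.1  2.4 -4.4] 38.31
13.99 [13.8  2.2 -4.5] 38.51
13.78 [13.6  2.4 -4.9] 38.71
0.12200000000000001
```

```bash
python3 - <<'E'
from h import *
b=np.load('base.npy'); ctrl.wait(.3);f=F(3)-b;print((f[:2]@u).round(2))
for d in (.120,.118,.116,.114,.111,.1085): to(d,-62,.02);f=F(4)-b;print(d,(f[:2]@u).round(2),f[2].round(2),end=' | ')
print('lift',to(.1085,-62,.05,.127,guard=4),(F(4)-b).round(2))
snap('side','s7')
print(to(.1085,-62,.1,.207,guard=5),(F(4)-b).round(2),ctrl.read_time_s())
snap('side','s8')
o=np.zeros((600,800,3),np.uint8)
o[:300]=cv2.resize(cv2.imread('pics/s7.png')[235:295,190:350],(800,300),interpolation=2)
o[300:]=cv2.resize(cv2.imread('pics/s8.png')[205:295,160:400],(800,300),interpolation=2);cv2.imwrite('pics/m8.png',o)
E
```

```text
14.27
0.12 10.53 -3.02 | 0.118 7.74 -2.26 | 0.116 3.99 0.61 | 0.114 0.52 0.08 | 0.111 0.2 0.23 | 0.1085 0.86 0.16 | lift False [0.39 0.14 0.1 ]
False [0.16 0.06 0.11] 42.7167
```

View pics/m8.png

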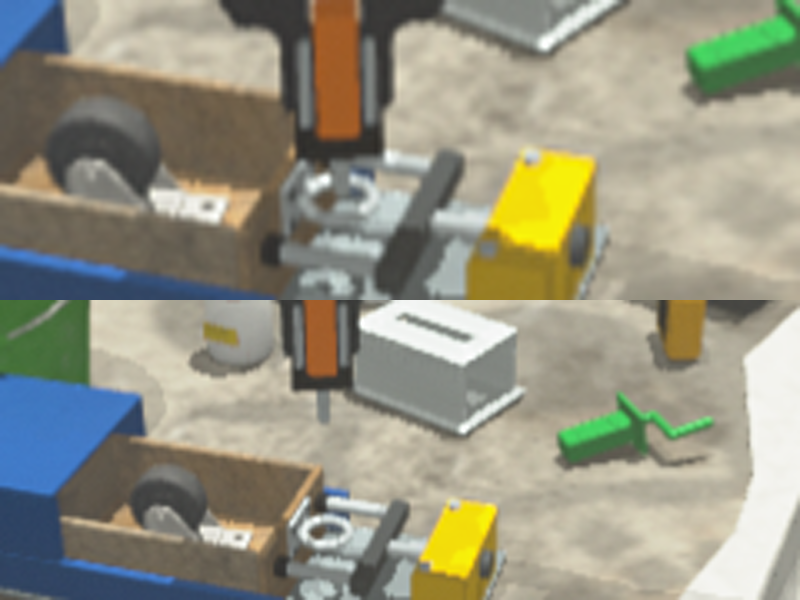

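The ring is clear of the prong, the tray rests on the pads near (270,245), and the castor is inside. Back to the stand, with a check of the tilt at hover.

```bash
python3 - <<'E'
from h import *
PS=YS-180;a=np.radians(PS);D=np.array([np.cos(a),np.sin(a)]);p,e=pose(G+.03*D,PS,.175)
print(ctrl.solve_ik(p,e)); ctrl.movep(p,e)
s=snap('side','s9');w=snap('wrist','w9');print(ctrl.read_time_s(),otop(w))
R=Rotation.from_euler('z',PS,degrees=True)
for n,l in[('tip',(30,0,-79)),('cranktop',(30,0,-45)),('rod',(0,0,-45)),('guard+',(20,0,-29)),('guard-',(-20,0,-29)),('top',(0,0,31)),('bot',(0,0,-25))]:
    print(n,proj(s,np.array([*G,.175])+R.apply(np.array(l)/1e3)).round(1)[0])
cv2.imwrite('pics/m9.png',cv2.resize(cv2.imread('pics/s9.png')[160:245,255:355],None,fx=7,fy=7,interpolation=2))
E
```

```text
[-23.04089485  30.07049162  79.6410696   -1.11036925  77.71223425
 -98.03418962]
44.0167 [ 252  271   58  118 5972]
tip [284.6 198.1]
cranktop [284.6 186.1]
rod [293.8 189. ]
guard+ [287.6 181.3]
guard- [300.2 185.2]
top [294.  160.9]
bot [293.9 181.8]
```

View pics/m9.png

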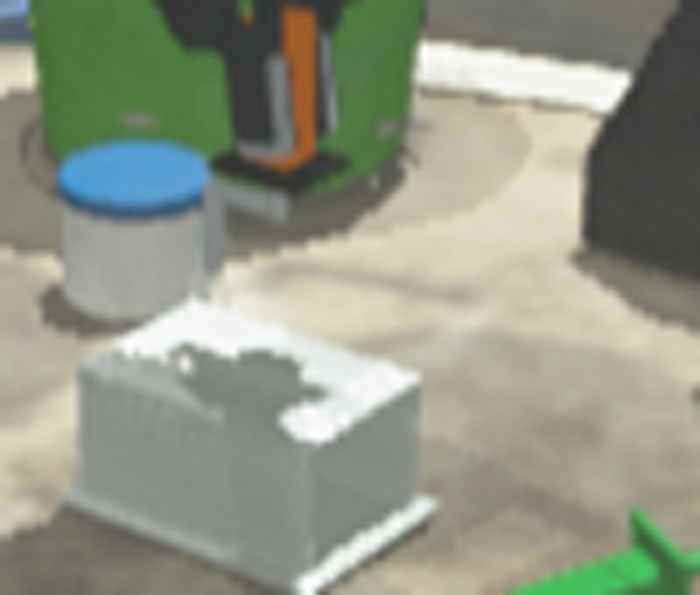

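The prong tip is at zoom (211,278), which is about (285.1,199.7), within 2 px of the prediction and upright. Lowering under guard.

```bash
python3 - <<'E'
from h import *
PS=YS-180;a=np.radians(PS);D=np.array([np.cos(a),np.sin(a)])
def go(z,v,g):
    p,e=pose(G+.03*D,PS,z);h=ctrl.move_linear(p,rot=e,velocity=v,guard=g);print(z,h,np.round(ctrl.read_eef_pos(),4),F(3).round(2),round(ctrl.read_time_s(),2));return h
if not go(.120,.06,4) and not go(.095,.04,4): go(.083,.02,4)
snap('side','s10');cv2.imwrite('pics/m10.png',cv2.resize(cv2.imread('pics/s10.png')[160:245,255:355],None,fx=7,fy=7,interpolation=2))
E
```

```text
0.12 False [ 0.5542 -0.201   0.1016] [-0.09  0.52 -2.21] 45.13
0.095 False [ 0.5541 -0.2009  0.0763] [-0.08 -0.63 -2.93] 45.96
0.083 True [ 0.5541 -0.2009  0.0688] [-1.47  0.97  5.59] 46.45
```

View pics/m10.png

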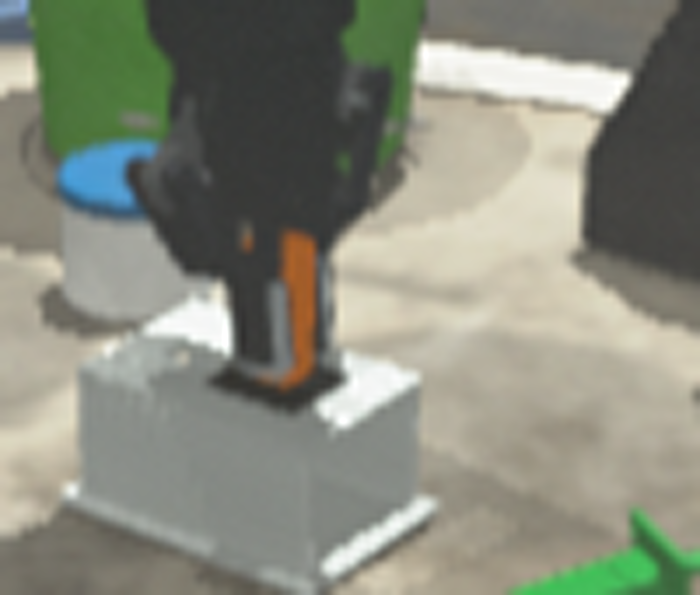

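Guard seated on the plate at (280,385), hook upright. Release, withdraw along the tool axis, and check numerically.

```bash
python3 - <<'E'
from h import *
ctrl.let_go();ctrl.wait(.2)
e=np.array(ctrl.read_eef_pos());R=RM(ctrl.read_eef_rot());
ctrl.move_linear((e-R[:,2]*.11).tolist(),velocity=.12)
ctrl.movep([.40,-.30,.30],[180,0,165]);ctrl.wait(.3)
s=snap('side','s11');t=snap('top','t11');print(ctrl.read_time_s(),F())
for n,c,k in(('side',s,'side0'),('top',t,'top0')):
    for i,d in(('now',c),('start',load(k))):
        m=cv2.inRange(cv2.cvtColor(d['pixels'],cv2.COLOR_RGB2HSV),(5,150,100),(18,255,255))
        b=(280,185,310,225) if n=='side' else (300,180,345,240);q=np.argwhere(m[b[1]:b[3],b[0]:b[2]])+[b[1],b[0]];print(n,i,len(q),q.mean(0) if len(q) else '',q.min(0) if len(q) else '',q.max(0) if len(q) else '')
o=np.zeros((600,800,3),np.uint8);o[:,:]=cv2.resize(cv2.imread('pics/s11.png')[170:320,130:330],(800,600),interpolation=2);cv2.imwrite('pics/m11.png',o)
E
```

```text
49.75 [-0.2337564   0.10898241 -0.06742194]
side now 166 [203.23493976 294.45180723] [192 290] [214 299]
side start 167 [202.95808383 294.43113772] [192 290] [214 299]
top now 94 [205.86170213 320.0212766 ] [201 315] [211 325]
top start 84 [205.46428571 320.58333333] [201 316] [210 325]
```

View pics/m11.png

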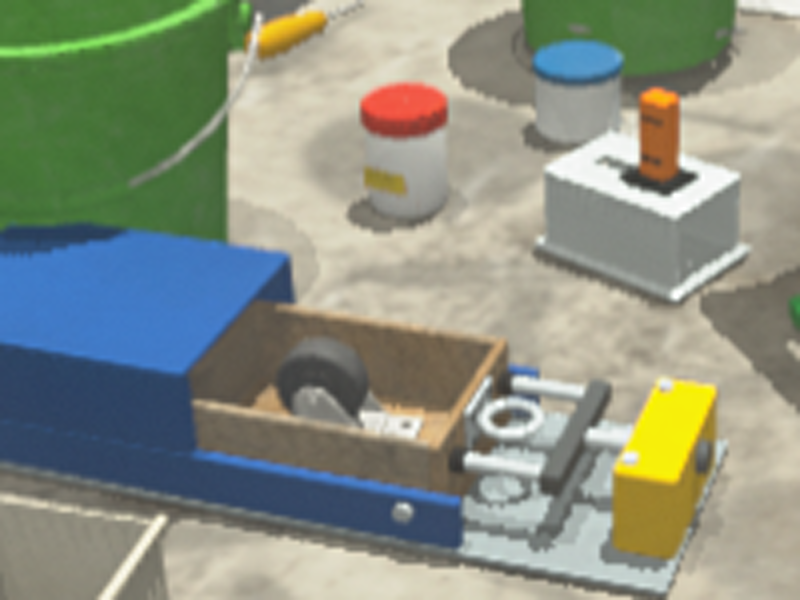

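The hook is back upright in its stand at (660,135). The tray rests on the pads at (458,458) with the castor in it, and the bystanders are untouched.

```bash
python3 -c "
from workcell import ctrl
print(ctrl.job_done())"
```

```text
the job is handed in; nothing more can be done
None
```

The job is handed in at about 50 s: the tray pressed the buffer at about 10 N for over a second (estimated from a 14 N pull less about 3.6 N drag) and now rests on the pads with the castor in it, and the hook, which slipped about 7.5° in the grip on the first pull, is back upright in its stand.

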